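Slide the round nut into its pocket and lock it under the keeper

ROBOT

A 6-joint arm with a two-finger parallel gripper is mounted at the origin on a cart in front of the work surface, level with it; the furniture and walls round the work are solid. World frame = base frame: x ahead of the robot, y to its left, z up, the work surface at z = 0. Lengths are in m, angles in rad, forces in N, time in s.
With the tool pointing down it reaches from about 0.3 to 0.875 m from the base axis. Payload 6.4 kg.
Tool frame: the origin (TCP) lies between the finger pads; the fingertips stand 8 mm ahead of it and the grasp point (between the pads) lies 11 mm behind it (ctrl.finger_overhang is the distance from the TCP to the fingertips, in m); z points along the fingers, y is the line along which they close (so a half turn about z gives the same grasp; the last joint's range is limited). The gripper opens to 85 mm and grips with 20 to 120 N. Pads are 22 mm wide; open, the fingers measure 114 mm over their backs; the gripper's body (76 mm by 85 mm) begins 54 mm behind the grasp point. The pads swing forward as they close: fully open they stand 13 mm farther back than shut.
Start: joints at [1.015, 0.181, 1.607, -0, 1.354, -0.206], TCP at [0.197, 0.54, 0.239] pointing down, gripper open.
Joint ranges: [-2.99, 2.99], [-0.89, 2.07], [0.3, 2.58], [-1.14, 4.28], [0, 2.63], [-3.12, 3.12]. Speed limits (rad/s): [2.57, 2.57, 3.01, 3.14, 3.14, 3.14].

INTERFACE

Orientations are given as a unit quaternion [w, x, y, z].
In Python, from bench import ctrl, camera gives the robot as it stands.
- The arm moves only by the shell command python3 -m pendant 'ROWS' [OPENING]. ROWS is JSON, a list of rows, each a list of 6 numbers: the shift along the world's x, y, z normalised to -1 to 1, where 1 is 200 mm, then the turn, a rotation vector about the world's x, y, z normalised to -1 to 1, where 1 is pi/2 rad. In form: [[dx, dy, dz, rx, ry, rz], ...]. A call has exactly 10 rows; each row shifts and turns the commanded pose from where the row before left it; what a row does not reach is not made up. A row lasts 1/8 s, in which the tool goes at most 62.5 mm and 10.7 degrees, less where a joint would pass 70% of its speed; a pose out of reach is approached as far as the arm can. A call with a number of a shift or a turn outside -1 to 1 is refused whole. A call with a gripper value outside its range is refused whole. OPENING is the opening, from -1 (shut) to 1 (fully open), set as the call begins (- or left out, the last holds). The fingers move at their own pace and stop on an object; the grip force is fixed at half the most. Time passes only in rows, so rows that do not move let the fingers close, or fill a call up. It gives the time, the measured TCP pose, the force, the opening and the grip force at its end, in the units of the state.
- ctrl.get_obs(): the state, without advancing time (a new reading comes with each control period).
- camera(name): name is "scene" or "top" or "wrist"; returns a dict with "color" (384x512x3 uint8, blue, green, red), "fx", "fy", "cx", "cy" (pixels), "xyz" and "rotation" of the camera in the world; the wrist camera has in their place "hand_eye" (4x4, takes a point from camera to tool coordinates, whose origin is the TCP and whose axes are the flange's). Camera axes: x right, y down, z forward; pixel columns grow to the right and rows downward; lengths in m; the calibration is good to about 2 mm. The wrist camera is an equidistant fisheye: a pixel r from the principal point sees the ray r / f radians off the axis. A picture is of the moment at which its call begins: read the wrist's pose just before it. There is no depth.
- ctrl.hand_in(): hands the job in; it is judged then, once.
The state is a dict: "time_s": time; "q": joint angles; "dq": joint speeds; "joint_efforts": joint torques, N m; "eef_pos": TCP position; "eef_rot": TCP orientation; "wrist_force": force on the tool from outside, world axes, zero at the start; "torque": the same for the moment, N m; "opening": opening from 0.0 (shut) to 1.0 (fully open); "grasp_force": force on a finger pad.
Only numpy, scipy, OpenCV 4.12 (cv2) and the standard library are available. Lean on these libraries where they do the work, as an engineer would, in place of code of your own. Each camera call takes 0.05 s, during which the arm holds its last target. There are 200 camera calls.

TASK

Get the clamp plate ready for bolting up a jolley template: nudge the loose steel round nut across the plate, sliding it without ever lifting it off, until it drops into the round pocket; then press it down gently until its stiff seat is fully home, and swing the keeper bar shut over it as far as it goes. Push and press with a light hand so that neither nut nor plate is marked, and leave the spanner, bolt and wooden rib beside the plate where they are.

Things in the scene. Friction and masses are not known exactly. Their poses are not given: they have to be found in the camera images.
- clamp_plate: Fixed light wooden plate lying flat on the table, 210 mm along its x axis, 160 mm along y, 20 mm thick; origin at the centre of its underside, z up. Its top face is bare and flat but for the pocket and the keeper's pivot post. The nut starts on its -x part, and +x is the end with the pocket. More than 25 N from the robot on the plate or the keeper marks them.
- pocket (a point): Centre of the mouth of the round pocket, in the plate's top face (plate coordinates 45, 0, 20 mm). The pocket is 39 mm wide with a 1 mm chamfer. Its floor is a black rubber-faced seat that is stiff: it stands 4 mm below the plate's top, takes about 12 N of downward push to move, sinks 4 mm to a hard stop (8 mm below the plate's top) and stays where it is left.
- nut_centre (a point): Centre (half-way up) of the loose steel round nut: a plain round nut 34 mm in diameter and 16 mm high with 1 mm bevels, a 12 mm hole and four shallow spanner slots on top, 90 g (may vary by a third). Its z axis is the nut's axis. Lying on the plate its centre is 8 mm above the plate's top, just dropped into the pocket 4 mm above, and pressed home level with the plate's top (0 mm). More than 25 N on it from the fingers marks it.
- seat (a joint): How far the pocket's seat has been pressed down, m: 0 = up, 0.004 = fully home on its stop.
- keeper (a joint): Angle of the keeper bar, rad, about the vertical axis through keeper_pivot: 0 = shut, against its stop, the bar pointing along the plate's -y over the pocket; it grows counter-clockwise seen from above to 1.75; at 1.57 the bar points along the plate's +x. The hinge is stiff (about 0.25 N m, so 4 N at the knob) and stays where it is left.
- keeper_pivot (a point): The keeper's hinge axis, at the height of the bar's underside, 10 mm above the plate's top (plate coordinates 45, 50, 30 mm), on a post 16 mm across with a hex nut on top that reaches 23 mm above the plate's top. The steel bar is 16 mm wide, 6 mm thick, and reaches 74 mm from the axis; it passes 2 mm over a nut that is home, and jams against a nut that stands more than 2 mm too high.
- keeper_knob (a point): Middle of the upright steel knob on the keeper bar, 10 mm in diameter, 28 mm tall, 66 mm from the hinge axis; this point is 14 mm above the bar's top, 30 mm above the plate's top; the knob's top is 44 mm above the plate's top.
- spanner: Bystander: flat steel open-ended spanner, 180 mm long, 28 mm wide, 8 mm thick, lying on the table beside the plate's +y edge; origin at the centre of its underside.
- bolt: Bystander: steel bolt, 49 mm tall, 20 mm across, standing on its head on the table beside the plate's -y edge; origin at the centre of its underside.
- wood_rib: Bystander: flat wooden potter's rib, 100 x 54 x 9 mm, lying on the table beside the plate's -y edge; origin at the centre of its underside.
Things that resemble listed ones, but are neither listed nor needed, are in the scene too. Of the things shaped like the part that bears nut_centre, the bare steel one is meant.

How it is judged:
By the outcome, as a careful person would: the job done as asked, in the order asked, and still so for the second after the job is handed in, with the robot touching nothing.
It also fails if it takes over 64 s, if anything falls off the work surface, if the arm or the gripper's body presses on something with over 40 N, if the wrist force passes 120 N, or if a joint passes its speed limit or range.

## Working session

There is one attempt and no reset: what is moved stays moved. The work goes in short steps, Python scripts to look and compute and a shell command to move; the robot and the scene stay as the last step left them, time stands still between calls to the robot, and variables do not carry over. Pictures are saved under pics/ and viewed, at most 10 in all, crops included, and the job is handed in when it is done.

```bash
mkdir -p pics; cat > h.py <<'E'
import numpy as np,cv2
from bench import ctrl,camera
def ray(c,u,v):
    d=np.array([(u-c["cx"])/c["fx"],(v-c["cy"])/c["fy"],1.0])
    return np.array(c["xyz"]),np.array(c["rotation"])@d
def onz(c,u,v,z):
    o,d=ray(c,u,v); return o+d*(z-o[2])/d[2]
E
python3 - <<'E'
from h import *
o=ctrl.get_obs();print(o["eef_pos"],o["eef_rot"],o["wrist_force"],o["opening"],ctrl.finger_overhang)
a=camera("top");b=camera("scene")
for n,c in(("top",a),("scene",b)):
    cv2.imwrite(f"pics/{n}0.png",c["color"]);print(n,c["fx"],c["cx"],c["cy"],c["xyz"],c["rotation"])
E
```

```text
[0.1967434  0.53972147 0.2383908 ] [-3.17463453e-04  1.74000728e-01  9.84745140e-01 -8.09475584e-04] [ 0.08053991 -0.93236173 -0.86986613] 1.0017974692108502 0.008
top 370.57380267095243 257.30599714080256 186.84489337933738 [ 0.3590528  -0.10893753  0.89933267] [ 0.06712141 -0.70003639  0.7082872  -0.06142488]
scene 431.7857591077959 254.32248910158512 192.3451899117721 [-0.06397207 -0.41350986  0.5946984 ] [-0.36163852  0.76809615 -0.47620453  0.22907452]
```

```bash
sed -i 's/np.array(c\["rotation"\])@d/R.from_quat(np.roll(c["rotation"],-1)).apply(d)/; s/^import numpy.*/&\nfrom scipy.spatial.transform import Rotation as R/' h.py; python3 -c "
import cv2
a=cv2.imread('pics/top0.png');cv2.imwrite('pics/top1.png',cv2.resize(a,(768,576),interpolation=cv2.INTER_CUBIC))"
```

```text
(no output)
```

View pics/top1.png

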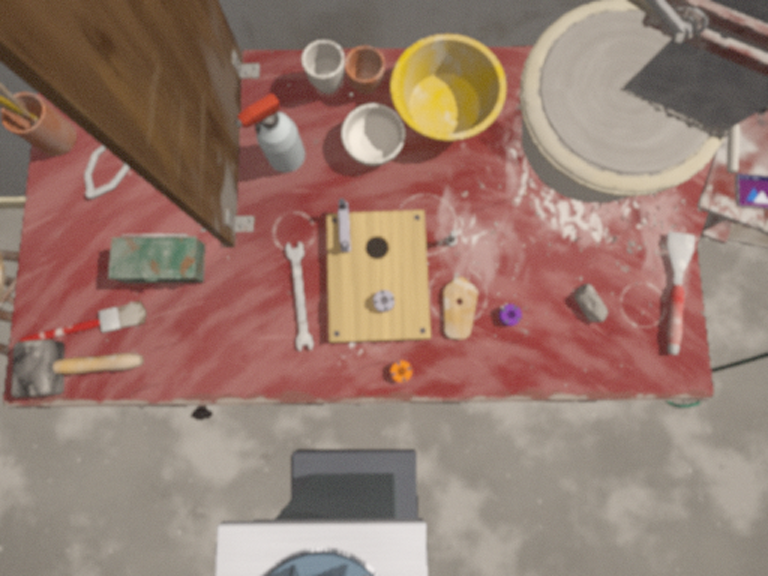

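View pics/scene0.png

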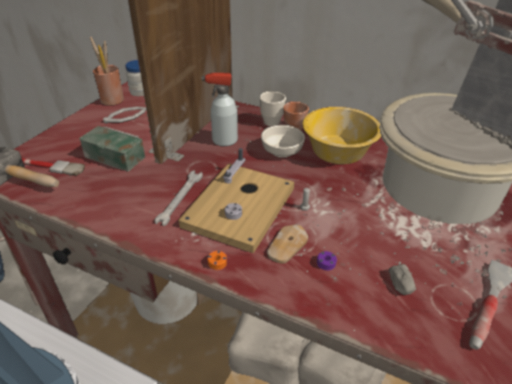

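The top view (768-wide) shows the plate from (328,210) to (428,340), the pocket at (377,247) and the keeper around (344,225). There are three nut shapes: orange (400,372), purple (510,315) and bare steel (383,301). The steel one fits, as it is uncoloured and lies on the plate's -x part. I'll confirm it in a crop and measure.

```bash
python3 - <<'E'
from h import *
c=camera("top");im=c["color"]
print(onz(c,256,192,0),onz(c,256,100,0),onz(c,100,192,0))
hsv=cv2.cvtColor(im,cv2.COLOR_BGR2HSV)
roi=np.zeros(im.shape[:2],np.uint8);roi[130:235,212:292]=1
m=((hsv[...,0]>12)&(hsv[...,0]<32)&(hsv[...,1]>60)&(hsv[...,2]>110)).astype(np.uint8)*roi
cs,_=cv2.findContours(m,0,2);k=max(cs,key=cv2.contourArea)
k=cv2.convexHull(k);r=cv2.minAreaRect(k);print("rect px",r)
bx=cv2.boxPoints(r);W=np.array([onz(c,*p,.02)[:2] for p in bx]);print("corners",W.round(4),"centre",W.mean(0))
e=[np.linalg.norm(W[i]-W[i-1]) for i in range(4)];print(e)
d=((hsv[...,2]<60)).astype(np.uint8)*roi
for q in cv2.findContours(d,0,2)[0]:
    if cv2.contourArea(q)>20:
        M=cv2.moments(q);u,v=M["m10"]/M["m00"],M["m01"]/M["m00"];print("dark",u,v,cv2.contourArea(q),onz(c,u,v,.02))
g=((hsv[...,1]<50)&(hsv[...,2]>70)).astype(np.uint8)*roi
for q in cv2.findContours(g,0,2)[0]:
    if cv2.contourArea(q)>20:
        (u,v),rr=cv2.minEnclosingCircle(q);print("grey",u,v,rr,cv2.boundingRect(q),onz(c,u,v,.036))
s=camera("scene")["color"]
a=cv2.resize(im[130:235,205:305],None,fx=5,fy=5,interpolation=2);b=cv2.resize(s[140:260,170:320],None,fx=2,fy=4,interpolation=2)
b=cv2.resize(s[140:270,175:315],(300,279),interpolation=2)
o=np.zeros((525,800,3),np.uint8);o[:,:500]=a;o[:279,500:]=b
cv2.imwrite("pics/c1.png",o)
E
```

```text
[ 5.11785985e-01 -9.92159395e-02  1.11022302e-16] [ 0.75241361 -0.10168253  0.        ] [0.51657767 0.2862723  0.        ]
rect px ((251.01483154296875, 183.83270263671875), (86.91419982910156, 67.93293762207031), 87.45519256591797)
corners [[ 6.351e-01  2.000e-04]
 [ 6.405e-01 -1.675e-01]
 [ 4.265e-01 -1.716e-01]
 [ 4.213e-01 -1.100e-02]] centre [ 0.53087208 -0.08749814]
[np.float64(0.21410672958795895), np.float64(0.16781822353111756), np.float64(0.21404237406696314), np.float64(0.16070739182878582)]
grey 255.41964721679688 200.23214721679688 7.187490940093994 (249, 194, 14, 14) [ 0.48604149 -0.09803789  0.036     ]
grey 229.5 150.0 17.182939529418945 (225, 133, 9, 35) [ 0.60932373 -0.0366674   0.036     ]
```

View pics/c1.png

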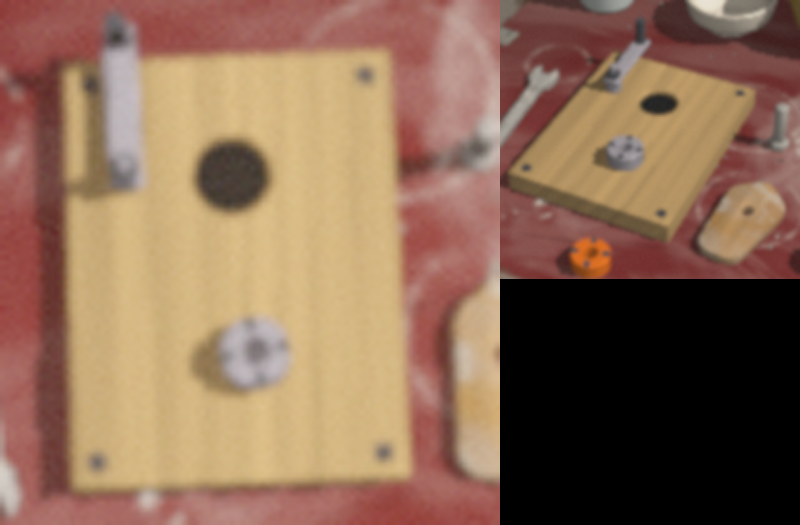

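The crop confirms it: steel nut at px (256,200) on the plate, pocket at (251.6,165), keeper pivot at about (230,163.6) and knob at (228,136), so the bar points roughly along +x.

```bash
cat >> h.py <<'E'
def fish(u,v,z,c,o):
    x,y=u-c["cx"],v-c["cy"];r=np.hypot(x,y);t=r/c["fx"]
    d=np.array([np.sin(t)*x/r,np.sin(t)*y/r,np.cos(t)])
    H=np.array(c["hand_eye"]);Q=R.from_quat(np.roll(o["eef_rot"],-1))
    d=Q.apply(H[:3,:3]@d);p=Q.apply(H[:3,3])+np.array(o["eef_pos"])
    return p+d*(z-p[2])/d[2]
E
python3 - <<'E'
from h import *
c=camera("top")
f=lambda u,v,z:onz(c,205+u/5,130+v/5,z)
S=[f(*p,.02)[:2] for p in((90,85),(365,75),(97,462),(383,453))]
a=(S[0]+S[1]-S[2]-S[3]);b=(S[0]+S[2]-S[1]-S[3])
print("yaw",np.degrees(np.arctan2(a[1],a[0])),np.degrees(np.arctan2(-b[0],b[1])),np.mean(S,0))
for n,p in dict(pocket=(233,176,.018),nut=(255,352,.036),pivot=(125,168,.043),knob=(115,28,.064)).items():print(n,f(*p).round(4))
E
```

```text
yaw 1.3926039208547591 1.2562025048855108 [ 0.53048714 -0.08930968]
pocket [ 0.5753 -0.0893  0.018 ]
nut [ 0.4856 -0.0994  0.036 ]
pivot [ 0.5738 -0.0385  0.043 ]
knob [ 0.6364 -0.0354  0.064 ]
```

```bash
python3 -m pendant '[[0.09,-0.24,0,0,0,0.0237],[0.09,-0.24,0,0,0,0.0237],[0.09,-0.24,0,0,0,0.0237],[0.09,-0.24,0,0,0,0.0237],[0.09,-0.24,0,0,0,0.0237],[0.09,-0.24,0,0,0,0.0237],[0.09,-0.24,0,0,0,0.0237],[0.09,-0.24,0,0,0,0.0237],[0.09,-0.24,0,0,0,0.0237],[0.09,-0.24,0,0,0,0.0237]]' -0.53
python3 -m pendant '[[0.064,-0.164,-0.04,0,0,0],[0.064,-0.164,-0.04,0,0,0],[0.064,-0.164,-0.04,0,0,0],[0.064,-0.164,-0.04,0,0,0],[0.064,-0.164,-0.04,0,0,0],[0,0,0,0,0,0],[0,0,0,0,0,0],[0,0,0,0,0,0],[0,0,0,0,0,0],[0,0,0,0,0,0]]'
python3 - <<'E'
from h import *
o=ctrl.get_obs();c=camera("wrist");cv2.imwrite("pics/w1.png",c["color"]);print(o["eef_pos"],o["eef_rot"],c["fx"],c["cx"],c["cy"],c["hand_eye"])
E
```

```text
time_s: 1.5
eef_pos: [0.3774, 0.0585, 0.2396]
eef_rot: [0.001, -0.012, 1.0, -0.0]
wrist_force: [0.5, 0.8, -0.7]
opening: 0.235
grasp_force: 0.0
time_s: 2.75
eef_pos: [0.4411, -0.1034, 0.1995]
eef_rot: [0.0, -0.012, 1.0, -0.0]
wrist_force: [-0.4, 0.4, -1.4]
opening: 0.236
grasp_force: 0.0
[ 0.44108684 -0.10337604  0.19953367] [ 2.37463922e-04 -1.16311580e-02  9.99932321e-01 -1.13379586e-04] 297.3186396354542 259.2740753112822 192.38102563004443 [[-3.32504808e-04 -9.63436532e-01 -2.67936445e-01  6.81330985e-02]
 [ 9.99999895e-01 -4.04686575e-04  2.14174138e-04 -2.34478942e-04]
 [-3.14773470e-04 -2.67936345e-01  9.63436566e-01 -1.36097579e-01]
 [ 0.00000000e+00  0.00000000e+00  0.00000000e+00  1.00000000e+00]]
```

View pics/w1.png

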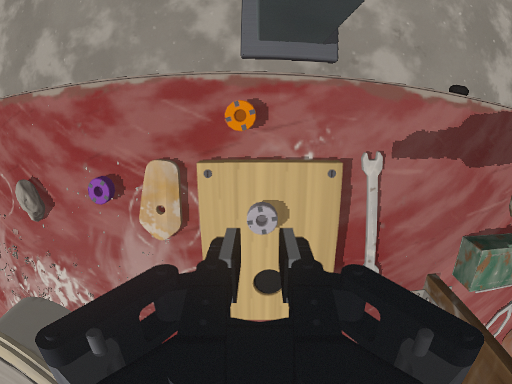

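The wrist view (upside down: down is +x, left is -y) shows the steel nut's top at (262,219), the pocket at (268,283) partly between the fingers, and the plate's near screws at (208,174) and (332,174).

```bash
python3 - <<'E'
from h import *
o=ctrl.get_obs();c=camera("wrist");im=c["color"]
for n,p in dict(nuthole=(262,219,.036),pocket=(268,283,.018),s1=(208,174,.02),s2=(332,174,.02)).items():print(n,fish(*p,c,o).round(4))
hsv=cv2.cvtColor(im,cv2.COLOR_BGR2HSV)
s=hsv[195:240,235:285];m=((s[...,1]<60)&(s[...,2]>90)).astype(np.uint8)
k=max(cv2.findContours(m,0,2)[0],key=cv2.contourArea);(u,v),r=cv2.minEnclosingCircle(k);print("nut",u+235,v+195,r,fish(u+235,v+195,.034,c,o))
E
```

```text
nuthole [ 0.486  -0.0997  0.036 ]
pocket [ 0.5791 -0.0896  0.018 ]
s1 [ 0.4412 -0.1598  0.02  ]
s2 [ 0.4378 -0.0233  0.02  ]
nut 261.5 218.20000076293945 16.164566040039062 [ 0.4858109 -0.1002455  0.034    ]
```

```bash
python3 -m pendant '[[0.01,0,-0.1,0,0,0.0122],[0.01,0,-0.1,0,0,0.0122],[0.01,0,-0.12,0,0,0.0122],[0.01,0,-0.12,0,0,0.0122],[0.01,0,-0.12,0,0,0.0122],[0,0,-0.12,0,0,0],[0,0,-0.08,0,0,0],[0,0,-0.05,0,0,0],[0,0,-0.03,0,0,0],[0,0,0,0,0,0]]'
python3 - <<'E'
from h import *
o=ctrl.get_obs();c=camera("wrist");cv2.imwrite("pics/w2.png",c["color"]);print(o["eef_pos"],o["wrist_force"],R.from_quat(np.roll(o["eef_rot"],-1)).as_matrix()[:,1])
E
```

```text
time_s: 4.1
eef_pos: [0.4511, -0.1038, 0.0313]
eef_rot: [-0.0, -0.059, 0.998, 0.0]
wrist_force: [-0.3, 0.9, -0.2]
opening: 0.237
grasp_force: 0.0
[ 0.45111431 -0.10383323  0.03131829] [-0.34936991  0.91713563 -0.20166319] [-1.17969070e-01  9.93017269e-01  4.55013756e-05]
```

View pics/w2.png

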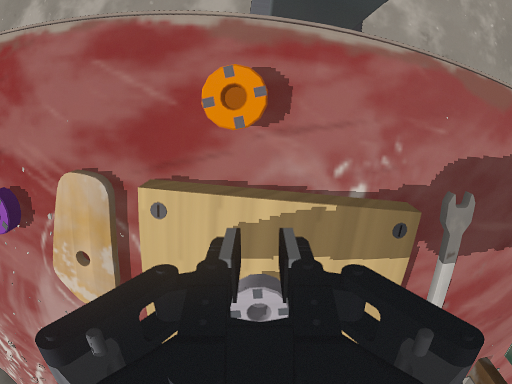

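The nut (258,310) sits centred between the pads at (238,260) and (282,260). I start the push.

```bash
python3 -m pendant '[[0.03,0.0036,0,0,0,0],[0.03,0.0036,0,0,0,0],[0.03,0.0036,0,0,0,0],[0.03,0.0036,0,0,0,0],[0.03,0.0036,0,0,0,0],[0.03,0.0036,0,0,0,0],[0.03,0.0036,0,0,0,0],[0.03,0.0036,0,0,0,0],[0.03,0.0036,0,0,0,0],[0.015,0.0018,0,0,0,0]]'
python3 - <<'E'
from h import *
t=camera("top");s=camera("scene")
o=np.vstack([cv2.resize(t["color"][140:215,210:290],(400,375),interpolation=2)]);p=cv2.resize(s["color"][150:255,175:315],(400,300),interpolation=2)
q=np.zeros((375,800,3),np.uint8);q[:,:400]=o;q[:300,400:]=p;cv2.imwrite("pics/m1.png",q)
E
```

```text
time_s: 5.4
eef_pos: [0.5085, -0.0969, 0.0313]
eef_rot: [0.0, -0.059, 0.998, -0.0]
wrist_force: [-1.6, -0.4, 0.1]
opening: 0.234
grasp_force: 0.6
```

View pics/m1.png

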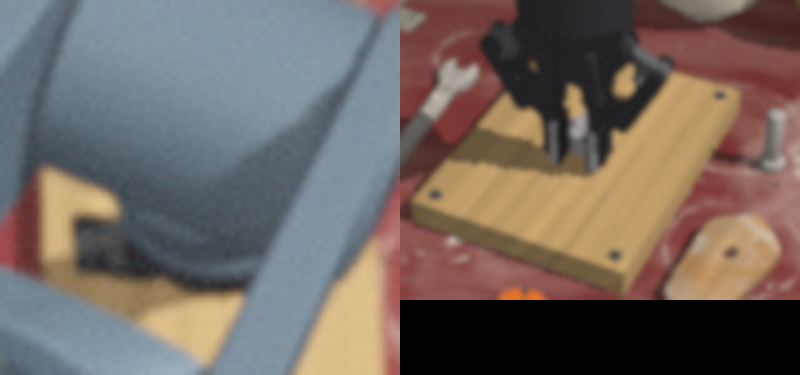

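The nut is in the cradle between the fingers (scene crop (578,130)). I keep pushing, slower near the pocket.

```bash
python3 -m pendant '[[0.025,0.003,0,0,0,0],[0.025,0.003,0,0,0,0],[0.025,0.003,0,0,0,0],[0.025,0.003,0,0,0,0],[0.025,0.003,0,0,0,0],[0.025,0.003,0,0,0,0],[0.0125,0.0015,0,0,0,0],[0.0125,0.0015,0,0,0,0],[0.0125,0.0015,0,0,0,0],[0,0,0,0,0,0]]'
python3 - <<'E'
from h import *
w=camera("wrist");s=camera("scene")
o=cv2.resize(w["color"][230:384,180:345],(400,373),interpolation=2);p=cv2.resize(s["color"][150:255,175:315],(400,300),interpolation=2)
q=np.zeros((375,800,3),np.uint8);q[:373,:400]=o;q[:300,400:]=p;cv2.imwrite("pics/m2.png",q)
E
```

```text
time_s: 6.75
eef_pos: [0.5458, -0.0925, 0.0313]
eef_rot: [0.0, -0.059, 0.998, -0.0]
wrist_force: [-0.1, -0.2, 0.2]
opening: 0.24
grasp_force: 0.0
```

View pics/m2.png

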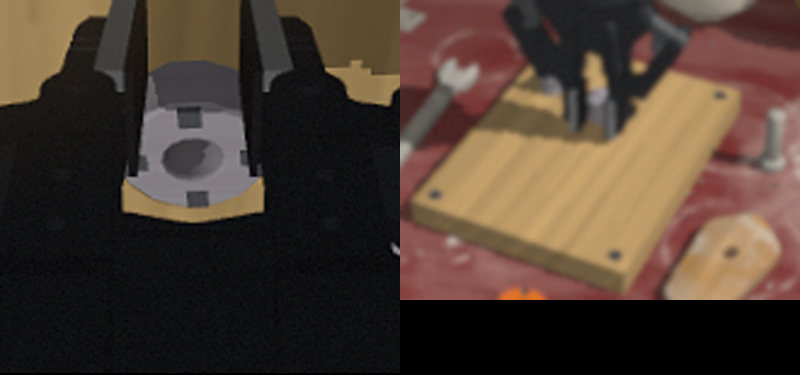

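The nut (190,158 in the left crop) is still ahead of the fingers, about 5 mm short. I go on in 1 mm steps.

```bash
python3 -m pendant '[[0.005,0.0006,0,0,0,0],[0.005,0.0006,0,0,0,0],[0.005,0.0006,0,0,0,0],[0.005,0.0006,0,0,0,0],[0.005,0.0006,0,0,0,0],[0,0,0,0,0,0],[0,0,0,0,0,0],[0,0,0,0,0,0],[0,0,0,0,0,0],[0,0,0,0,0,0]]'
python3 - <<'E'
from h import *
o=ctrl.get_obs();w=camera("wrist");im=w["color"]
cv2.imwrite("pics/m3.png",cv2.resize(im[230:384,180:345],(800,600),interpolation=2)[:400])
E
```

```text
time_s: 8.1
eef_pos: [0.5506, -0.0919, 0.0313]
eef_rot: [0.0, -0.059, 0.998, -0.0]
wrist_force: [0.2, 0.2, -0.8]
opening: 0.236
grasp_force: 0.1
```

View pics/m3.png

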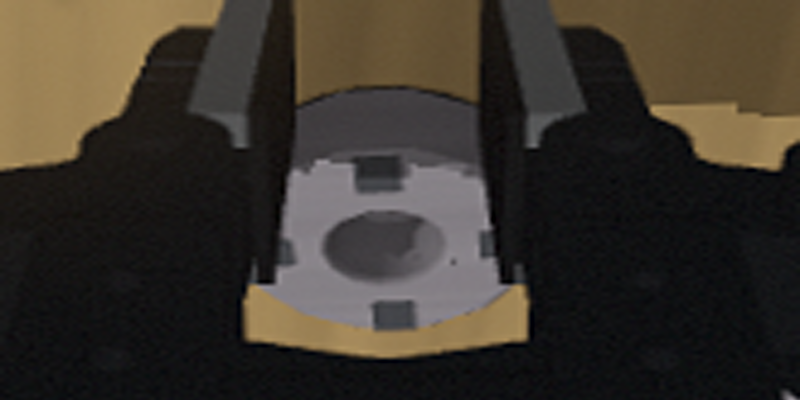

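The visible side wall is shorter and a dark rim gap shows at (390,92), so it seems to have dropped. I back off and look from above.

```bash
python3 -m pendant '[[-0.02,-0.0024,0,0,0,0],[-0.03,-0.0036,0,0,0,0],[-0.05,0,0.05,0,0,0],[-0.05,0,0.1,0,0,0],[-0.05,0,0.1,0,0,0],[-0.05,0,0.1,0,0,0],[-0.05,0,0.1,0,0,0],[0,0,0.05,0,0,0],[0,0,0,0,0,0],[0,0,0,0,0,0]]' -1
python3 - <<'E'
from h import *
o=ctrl.get_obs();w=camera("wrist");im=w["color"]
cv2.imwrite("pics/w3.png",cv2.resize(im[150:384,100:412],(800,600),interpolation=2))
g=cv2.cvtColor(im,cv2.COLOR_BGR2HSV);m=((g[...,1]<60)&(g[...,2]>90)).astype(np.uint8)
for k in cv2.findContours(m,0,2)[0]:
    if cv2.contourArea(k)>150:
        (u,v),r=cv2.minEnclosingCircle(k)
        if 200<u<330: print(u,v,r,fish(u,v,.032,w,o).round(4))
E
```

```text
time_s: 9.4
eef_pos: [0.4904, -0.0929, 0.1307]
eef_rot: [-0.0, -0.059, 0.998, 0.0]
wrist_force: [0.1, 0.4, 0.6]
opening: -0.001
grasp_force: 0.0
255.5 42.0 258.92913818359375 [ 0.3672 -0.1106  0.032 ]
```

View pics/w3.png

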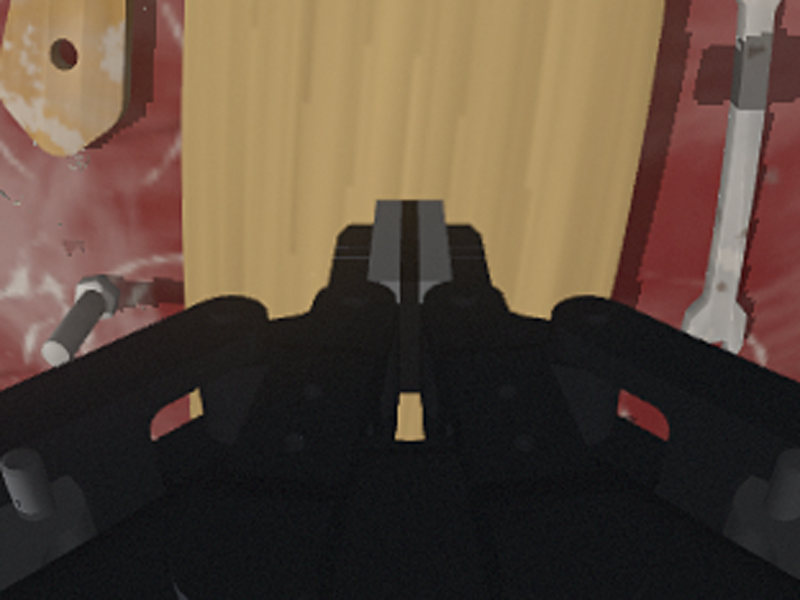

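The shut fingers hide the pocket in this view. I check the nut's position numerically in the scene and top cameras instead.

```bash
python3 - <<'E'
from h import *
for n in("scene","top"):
    c=camera(n);im=c["color"];Q=R.from_quat(np.roll(c["rotation"],-1))
    P=lambda p:(lambda q:np.array([c["fx"]*q[0]/q[2]+c["cx"],c["fy"]*q[1]/q[2]+c["cy"]]))(Q.inv().apply(np.array(p)-c["xyz"]))
    pu=P([.576,-.0888,.032]);print(n,"in pocket top",pu,"if on plate",P([.576,-.0888,.036]),P([.566,-.09,.036]))
    g=cv2.cvtColor(im,cv2.COLOR_BGR2HSV);m=((g[...,1]<60)&(g[...,2]>90)).astype(np.uint8)
    for k in cv2.findContours(m,0,2)[0]:
        b=cv2.boundingRect(k)
        if cv2.contourArea(k)>15 and abs(b[0]+b[2]/2-pu[0])<40 and abs(b[1]+b[3]/2-pu[1])<40: print(b,cv2.contourArea(k),onz(c,b[0]+b[2]/2-.5,b[1]+b[3]/2-.5,.028))
    x,y=int(pu[0]),int(pu[1]);cv2.imwrite(f"pics/n_{n}.png",cv2.resize(im[y-30:y+30,x-40:x+40],(400,300),interpolation=2))
a=[cv2.imread(f"pics/n_{n}.png") for n in("scene","top")];cv2.imwrite("pics/n.png",np.hstack(a))
E
```

```text
scene in pocket top [248.16938774 183.21809679] if on plate [248.16643793 181.72272821] [246.51758336 184.5091646 ]
(241, 179, 16, 14) 163.5 [ 0.57389439 -0.09064073  0.028     ]
(223, 158, 22, 25) 121.0 [ 0.60819887 -0.03617369  0.028     ]
top in pocket top [251.23520059 163.5397956 ] if on plate [251.19316729 163.13465346] [251.72762015 167.18996944]
```

The blob's bounding box is 14 px tall (about 14.1 expected in the pocket, 15.6 if still on the plate) and centred on the pocket, so the nut has dropped in. I move over it to press with shut fingers.

```bash
python3 -m pendant '[[0.07,0.003,0,0,0,0],[0.07,0.003,0,0,0,0],[0.07,0.003,-0.03,0,0,0],[0.07,0.003,-0.06,0,0,0],[0.07,0.003,-0.07,0,0,0],[0.05,0.003,-0.07,0,0,0],[0.028,0.002,-0.06,0,0,0],[0,0,-0.05,0,0,0],[0,0,-0.038,0,0,0],[0,0,0,0,0,0]]'
python3 -m pendant '[[0,0,-0.025,0,0,0],[0,0,-0.0125,0,0,0],[0,0,-0.01,0,0,0],[0,0,-0.01,0,0,0],[0,0,-0.005,0,0,0],[0,0,-0.005,0,0,0],[0,0,0,0,0,0],[0,0,0,0,0,0],[0,0,0,0,0,0],[0,0,0,0,0,0]]'
```

```text
time_s: 10.8
eef_pos: [0.5755, -0.0889, 0.0551]
eef_rot: [-0.001, -0.059, 0.998, 0.0]
wrist_force: [-0.3, 0.1, -0.6]
opening: -0.001
grasp_force: 0.0
time_s: 12.05
eef_pos: [0.5762, -0.0891, 0.0422]
eef_rot: [0.0, -0.059, 0.998, -0.0]
wrist_force: [0.4, 0.0, -0.1]
opening: -0.004
grasp_force: 0.0
```

```bash
python3 -m pendant '[[0,0,-0.0025,0,0,0],[0,0,-0.0025,0,0,0],[0,0,-0.0025,0,0,0],[0,0,-0.0025,0,0,0],[0,0,-0.0025,0,0,0],[0,0,0,0,0,0],[0,0,0,0,0,0],[0,0,0,0,0,0],[0,0,0,0,0,0],[0,0,0,0,0,0]]'
```

```text
time_s: 13.3
eef_pos: [0.5762, -0.0891, 0.04]
eef_rot: [0.0, -0.059, 0.998, -0.0]
wrist_force: [-2.6, -0.3, 5.2]
opening: -0.002
grasp_force: 2.7
```

Contact comes at tip height 0.032, which confirms the nut is in the pocket. I press on in small steps.

```bash
python3 -m pendant '[[0,0,-0.0025,0,0,0],[0,0,0,0,0,0],[0,0,-0.0025,0,0,0],[0,0,0,0,0,0],[0,0,-0.0025,0,0,0],[0,0,0,0,0,0],[0,0,0,0,0,0],[0,0,0,0,0,0],[0,0,0,0,0,0],[0,0,0,0,0,0]]'
```

```text
time_s: 14.55
eef_pos: [0.5762, -0.0891, 0.0391]
eef_rot: [-0.0, -0.059, 0.998, -0.0]
wrist_force: [-4.0, 1.4, 10.2]
opening: -0.001
grasp_force: 5.0
```

```bash
python3 -m pendant '[[0,0,-0.0025,0,0,0],[0,0,0,0,0,0],[0,0,-0.0025,0,0,0],[0,0,0,0,0,0],[0,0,-0.0025,0,0,0],[0,0,0,0,0,0],[0,0,-0.0025,0,0,0],[0,0,0,0,0,0],[0,0,0,0,0,0],[0,0,0,0,0,0]]'
```

```text
time_s: 15.8
eef_pos: [0.5762, -0.0891, 0.0371]
eef_rot: [-0.0, -0.059, 0.998, -0.0]
wrist_force: [-3.4, 1.2, 10.0]
opening: -0.001
grasp_force: 5.0
```

```bash
python3 -m pendant '[[0,0,-0.0025,0,0,0],[0,0,0,0,0,0],[0,0,-0.0015,0,0,0],[0,0,0,0,0,0],[0,0,-0.0015,0,0,0],[0,0,0,0,0,0],[0,0,0,0,0,0],[0,0,0,0,0,0],[0,0,0,0,0,0],[0,0,0,0,0,0]]'
```

```text
time_s: 17.05
eef_pos: [0.5763, -0.0891, 0.0361]
eef_rot: [0.0, -0.059, 0.998, -0.0]
wrist_force: [-4.4, 0.5, 10.0]
opening: -0.005
grasp_force: 5.2
```

```bash
python3 -m pendant '[[0,0,-0.0015,0,0,0],[0,0,0,0,0,0],[0,0,-0.001,0,0,0],[0,0,0,0,0,0],[0,0,0,0,0,0],[0,0,0,0,0,0],[0,0,0,0,0,0],[0,0,0,0,0,0],[0,0,0,0,0,0],[0,0,0,0,0,0]]'
```

```text
time_s: 18.3
eef_pos: [0.5763, -0.0891, 0.036]
eef_rot: [-0.0, -0.059, 0.998, -0.0]
wrist_force: [-6.3, 1.2, 14.2]
opening: 0.003
grasp_force: 7.1
```

```bash
python3 -m pendant '[[0,0,-0.001,0,0,0],[0,0,0,0,0,0],[0,0,-0.001,0,0,0],[0,0,0,0,0,0],[0,0,0,0,0,0],[0,0,0,0,0,0],[0,0,0,0,0,0],[0,0,0,0,0,0],[0,0,0,0,0,0],[0,0,0,0,0,0]]'
```

```text
time_s: 19.55
eef_pos: [0.5763, -0.0891, 0.036]
eef_rot: [-0.0, -0.059, 0.998, -0.0]
wrist_force: [-7.6, 2.8, 17.4]
opening: -0.001
grasp_force: 8.6
```

The travel has stopped while the force rises, so the seat is home on its stop. I lift and go over the knob.

```bash
python3 -m pendant '[[0,0,0.03,0,0,0],[0,0,0.1,0,0,0],[0,0,0.15,0,0,0],[0,0,0.14,0,0,0],[0.063,0.054,0,0,0,0],[0.063,0.054,0,0,0,0],[0.063,0.054,0,0,0,0],[0.063,0.054,0,0,0,0],[0.063,0.054,0,0,0,0],[0,0,0,0,0,0]]' -0.29
python3 - <<'E'
from h import *
o=ctrl.get_obs();w=camera("wrist");cv2.imwrite("pics/w4.png",cv2.resize(w["color"],(800,600)));print(o["eef_pos"],fish(259.9,283,.02,w,o))
E
```

```text
time_s: 20.8
eef_pos: [0.6399, -0.034, 0.1178]
eef_rot: [-0.0, -0.06, 0.998, 0.0]
wrist_force: [-0.5, 0.3, -0.2]
opening: 0.355
grasp_force: 0.0
[ 0.63991751 -0.03399226  0.11781047] [ 0.72303528 -0.02357121  0.02      ]
```

View pics/w4.png

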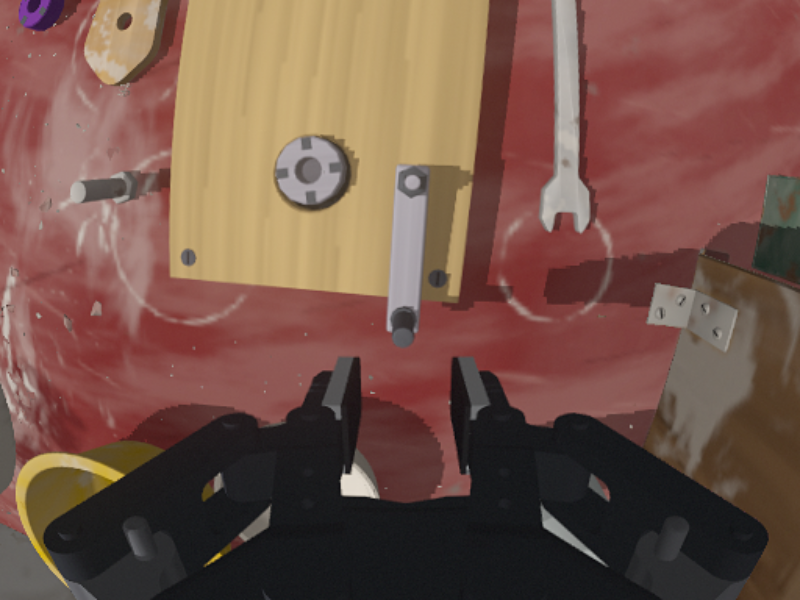

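The wrist view shows the nut home in the pocket at (311,172), the pivot at (412,181), and the knob top at (403,337) centred between the pads. The brown board's corner is at (695,255), well to the left. I work out the swing arc.

```bash
python3 - <<'E'
from h import *
o=ctrl.get_obs();w=camera("wrist")
for n,p in dict(knob=(403,337,.064),pivot=(412,181,.043),nut=(310,170,.028),board=(695,255,0)).items():print(n,fish(p[0]*.64,p[1]*.64,p[2],w,o).round(4))
pv=np.array([.5743,-.0383]);l=None
for a in range(90,-11,-10):
    t=np.radians(a-90+1.3);k=pv+.066*np.array([np.cos(t),np.sin(t)]);print(a,k.round(4),None if l is None else ((k-l)/.2).round(3));l=k
E
```

```text
knob [ 0.6405 -0.0355  0.064 ]
pivot [ 0.5742 -0.0394  0.043 ]
nut [ 0.574  -0.0892  0.028 ]
board [0.5899 0.1454 0.    ]
90 [ 0.6403 -0.0368] None
80 [ 0.6395 -0.0483] [-0.004 -0.057]
70 [ 0.6368 -0.0595] [-0.014 -0.056]
60 [ 0.6322 -0.07  ] [-0.023 -0.053]
50 [ 0.6258 -0.0796] [-0.032 -0.048]
40 [ 0.6179 -0.0879] [-0.04  -0.042]
30 [ 0.6086 -0.0947] [-0.046 -0.034]
20 [ 0.5983 -0.0998] [-0.052 -0.025]
10 [ 0.5872 -0.103 ] [-0.055 -0.016]
0 [ 0.5758 -0.1043] [-0.057 -0.006]
-10 [ 0.5643 -0.1035] [-0.057  0.004]
```

```bash
python3 -m pendant '[[0,0,-0.05,0,0,0],[0,0,-0.06,0,0,0],[0,0,-0.06,0,0,0],[0,0,-0.05,0,0,0],[0,0,-0.04,0,0,0],[0,0,-0.03,0,0,0],[0,0,-0.02,0,0,0],[0,0,-0.019,0,0,0],[0,0,0,0,0,0],[0,0,0,0,0,0]]'
python3 -c "
from h import *
print(ctrl.get_obs()['q'])"
```

```text
time_s: 22.15
eef_pos: [0.6394, -0.0351, 0.0527]
eef_rot: [0.0, -0.059, 0.998, -0.0]
wrist_force: [-0.7, -0.2, 1.0]
opening: 0.355
grasp_force: 0.0
[-2.39875785e-01  5.33813473e-01  1.55008414e+00 -3.64334628e-05
  1.05718767e+00 -1.92895965e+00]
```

```bash
python3 -m pendant '[[0,-0.015,0,0,0,0],[0,-0.015,0,0,0,0],[0,-0.015,0,0,0,0],[-0.006,-0.028,0,0,0,-0.0556],[-0.007,-0.028,0,0,0,-0.0556],[-0.0095,-0.027,0,0,0,-0.0556],[-0.011,-0.027,0,0,0,-0.0556],[-0.0125,-0.026,0,0,0,-0.0556],[-0.015,-0.0245,0,0,0,-0.0556],[-0.017,-0.0235,0,0,0,-0.0556]]'
```

```text
time_s: 23.4
eef_pos: [0.624, -0.0803, 0.0525]
eef_rot: [0.0, 0.245, 0.969, 0.001]
wrist_force: [2.3, 3.7, -0.1]
opening: 0.351
grasp_force: 2.1
```

```bash
python3 -m pendant '[[-0.02,-0.021,0,0,0,-0.0556],[-0.02,-0.021,0,0,0,-0.0556],[-0.023,-0.017,0,0,0,-0.0556],[-0.023,-0.017,0,0,0,-0.0556],[-0.026,-0.0125,0,0,0,-0.0556],[-0.026,-0.0125,0,0,0,-0.0556],[-0.0275,-0.008,0,0,0,-0.0556],[-0.0275,-0.008,0,0,0,-0.0556],[-0.0285,-0.003,0,0,0,-0.0556],[0,0,0,0,0,-0.0556]]'
```

```text
time_s: 24.65
eef_pos: [0.5794, -0.1046, 0.0526]
eef_rot: [0.0, 0.632, 0.775, 0.0]
wrist_force: [0.9, 0.3, -0.0]
opening: 0.356
grasp_force: 0.4
```

```bash
python3 -m pendant '[[-0.01,0,0,0,0,-0.025],[-0.01,0,0,0,0,-0.025],[-0.01,0,0,0,0,-0.025],[-0.01,0.0005,0,0,0,-0.025],[-0.005,0,0,0,0,0],[-0.005,0,0,0,0,0],[0,0,0,0,0,0],[0,0,0,0,0,0],[0,0,0,0,0,0],[0,0,0,0,0,0]]'
```

```text
time_s: 25.9
eef_pos: [0.5695, -0.105, 0.0526]
eef_rot: [0.0, 0.69, 0.724, 0.0]
wrist_force: [3.5, 0.4, 1.6]
opening: 0.357
grasp_force: 1.9
```

```bash
python3 -m pendant '[[-0.004,0,0,0,0,0],[-0.004,0,0,0,0,0],[-0.004,0,0,0,0,0],[0,0,0,0,0,0],[0,0,0,0,0,0],[0,0,0,0,0,0],[0,0,0,0,0,0],[0,0,0,0,0,0],[0,0,0,0,0,0],[0,0,0,0,0,0]]'
```

```text
time_s: 27.15
eef_pos: [0.5668, -0.1048, 0.0524]
eef_rot: [-0.0, 0.69, 0.724, 0.0]
wrist_force: [3.9, -0.9, 1.6]
opening: 0.352
grasp_force: 2.0
```

```bash
python3 -m pendant '[[-0.003,0,0,0,0,0],[-0.003,0,0,0,0,0],[-0.003,0,0,0,0,0],[0,0,0,0,0,0],[0,0,0,0,0,0],[0,0,0,0,0,0],[0,0,0,0,0,0],[0,0,0,0,0,0],[0,0,0,0,0,0],[0,0,0,0,0,0]]'
```

```text
time_s: 28.4
eef_pos: [0.5665, -0.1048, 0.0525]
eef_rot: [0.001, 0.69, 0.724, 0.001]
wrist_force: [10.4, -2.2, -4.1]
opening: 0.357
grasp_force: 4.9
```

It is against the stop: 10 N with no further travel. I centre the fingers, lift clear, and check.

```bash
python3 -m pendant '[[0.02,0,0,0,0,0],[0.02,0,0,0,0,0],[0.006,0,0,0,0,0],[0,0,0.05,0,0,0],[0,0,0.1,0,0,0],[0,0,0.15,0,0,0],[0,0,0.15,0,0,0],[0,0,0.1,0,0,0],[0,0,0,0,0,0],[0,0,0,0,0,0]]'
python3 -m pendant '[[-0.1,0,0.05,0,0,0],[-0.2,0,0.05,0,0,0],[-0.2,0,0.05,0,0,0],[-0.2,0,0.05,0,0,0],[-0.15,0,0,0,0,0],[0,0.1,0,0,0,0],[0,0.2,0,0,0,0],[0,0.2,0,0,0,0],[0,0.2,0,0,0,0],[0,0,0,0,0,0]]'
python3 - <<'E'
from h import *
c=camera("top");g=cv2.cvtColor(c["color"],cv2.COLOR_BGR2HSV);m=((g[...,1]<60)&(g[...,2]>70)).astype(np.uint8);r=np.zeros_like(m);r[130:235,212:280]=1
for k in cv2.findContours(m*r,0,2)[0]:
    if cv2.contourArea(k)>15:
        (u,v),rr=cv2.minEnclosingCircle(k);print(u,v,rr,cv2.minAreaRect(k),onz(c,u,v,.036).round(4))
s=camera("scene");cv2.imwrite("pics/end.png",np.hstack([cv2.resize(c["color"][120:240,200:300],(400,480),interpolation=2),cv2.resize(s["color"][140:260,170:320],(400,480),interpolation=2)]))
E
```

```text
time_s: 29.65
eef_pos: [0.5739, -0.1046, 0.1623]
eef_rot: [-0.0, 0.69, 0.724, -0.0]
wrist_force: [0.5, 0.2, -1.2]
opening: 0.355
grasp_force: 0.0
time_s: 30.9
eef_pos: [0.4031, 0.0373, 0.2013]
eef_rot: [-0.001, 0.689, 0.725, -0.0]
wrist_force: [-0.3, -1.0, 0.2]
opening: 0.353
grasp_force: 0.0
243.5 163.5 16.688419342041016 ((243.5, 164.5), (13.0, 33.0), 90.0) [ 0.5753 -0.0703  0.036 ]
```

The top camera shows the bar as a blob lying along -y over the pocket, the last pushes ended on the stop, and the robot touches nothing.

```bash
python3 -c "
from bench import ctrl
print(ctrl.hand_in())"
```

```text
the job is handed in; nothing more can be done
None
```

I slid the nut into the pocket, pressed it home with readings up to about 19 N, swung the keeper shut to its stop (about 11 N), and handed the job in at about 31 s with the robot clear; the spanner, bolt and rib were never approached, though I took no closing picture of them.

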